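# Find the socket for the loose clamp nut

## Task

One of the two hex nuts on the test fixture's clamp bar has backed off and stands clear of the bar on its stud. Try the sockets from the stand on that nut until you have the one that slides down over it, and stand any socket that does not fit back upright on a free post of the stand. Finish with the fitting socket pushed fully down on the raised nut and still gripped by the robot, the other two on the stand; leave the screw bin, the screwdriver and the bottle where they are.

Things in the scene. Friction and masses are not known exactly. Their poses are not given: they have to be found in the camera images.
- nut_loose: steel hex nut 24 mm across flats, 18 mm tall, top 2 mm coned to 21 mm, fixed on a stud. Origin: on its axis at the clamp bar's top face; z up, x square through a flat. The nut that has backed off: underside 14 mm, top 32 mm above the bar. Fully down on it, a fitting socket's origin is 18 mm above this one; too small a socket stops on the nut's top, 32 mm above
- nut_tight: steel hex nut 24 mm across flats, 18 mm tall, top 2 mm coned to 21 mm, fixed on a stud. Origin: on its axis at the clamp bar's top face; z up, x square through a flat. The nut screwed home on its washer: top 20 mm above the bar
- fixture: test fixture fixed to the bench: two cream panels (200 x 150 and 184 x 134 mm) spaced by brass pins, topped by an aluminium clamp bar 165 x 42 mm along x, its top face 40 mm above the bench. The nuts are on the bar 55 mm either side of the middle, either way round. Origin: centre of the underside; x along the long side
- stand: grey socket stand fixed to the bench, a slab 240 x 64 x 10 mm, long side along x, with three upright steel posts 10 mm in diameter and 11 mm tall with coned tips, 80 mm apart in a row. Origin: centre of its underside
- post1 (a point): foot of the first post, on its axis at the slab's top face (10 mm above the bench); a socket standing there has its origin within a few mm of this point
- post2 (a point): foot of the middle post, as post1
- post3 (a point): foot of the third post, as post1
- socket_a: a steel socket standing mouth down on a post, 66 mm tall, 0.17 to 0.34 kg: a hex barrel 38 mm across flats and 34 mm tall, and centred on it a square drive adapter (the grip) 22 x 22 mm, 32 mm tall. Hex opening in the underside, 14 mm deep. Origin: centre of the mouth; z up; x square through a flat of barrel, opening and adapter
- socket_b: a socket outwardly the same as socket_a, same axes. The openings of the three are 16, 20 and 26.5 mm across flats; which socket has which is not told and must be found by trying. They stand on the posts in any order
- socket_c: a socket outwardly the same as socket_a, same axes; see socket_b for the openings
- screw_bin: clear open bin of small screws, 115 x 145 x 60 mm, loose on the bench; origin at the centre of its underside. Leave alone
- screwdriver: screwdriver with a black handle, about 200 mm long, lying along its x axis, loose; leave alone
- bottle: small white bottle, 38 mm diameter, 90 mm tall, standing loose; origin at the centre of its underside. Leave alone

How it is judged:
By the outcome, as a careful person would: the job done as asked, in the order asked, and still so for the second after the job is handed in, while the arm keeps its last pose, push and grip.
It also fails if it takes over 72 s, if anything falls off the work surface, if the arm or the gripper's body presses on something with over 40 N, if the wrist force passes 120 N, or if a joint passes its speed limit or range.

## Robot

A 7-joint arm with a two-finger parallel gripper is mounted at the origin on the work surface. World frame = base frame: x ahead of the robot, y to its left, z up, the work surface at z = 0. Lengths are in m, angles in rad, forces in N, time in s.
With the tool pointing down it reaches from about 0.35 to 0.9 m from the base axis. Payload 8.1 kg.
Tool frame: the origin (TCP) lies midway between the tips of the shut fingers; the grasp point (between the pads) lies arm.grip_point_offset behind it (arm.grip_point_offset is the distance from the TCP to the grasp point, in m); y points along the fingers, z is the direction in which the jaws open and shut, and the axes are right-handed (so a half turn about y gives the same grasp; the last joint's range is limited). The gripper opens to 92 mm and grips with 3 to 60 N. Pads are 19 mm wide; open, the fingers measure 130 mm over their backs; the gripper's body (75 mm by 190 mm) begins 47 mm behind the grasp point.
Start: joints at [1.242, 0.434, 0.025, 1.573, -0.012, 1.134, -0.075], TCP at [0.14, -0.609, 0.227] pointing down, gripper open.
Joint ranges: [-2.62, 2.62], [-0.44, 2.09], [-1.27, 1.32], [0.08, 2.57], [-1.32, 4.46], [0.12, 2], [-2.74, 2.74]. Speed limits (rad/s): [2.22, 2.22, 3.01, 3.01, 3.14, 3.14, 3.14].

## Interface

Orientations are given as a rotation vector (axis times angle).
In Python, from cell import arm, get_image, camera_info gives the robot as it stands.
- The arm moves only by the tool carry_out, never from a script. Its argument "steps" is one flat list of numbers, 5 for each row, row after row: the opening, from 0 (shut) to 1 (fully open), then the shift along the world's x, y, z in units of 0.1 m (1.0 is 0.1 m), then the turn about the world's z in units of 45 degrees (1.0 is 45 degrees). In form: [hand, dx, dy, dz, spin, hand, dx, dy, dz, spin, ...]. A call has 1 to 12 rows; each row is the pose to reach, as a shift and turn from the pose commanded when the call began; what a row does not reach only later rows make up. A row lasts 1/10 s, in which the tool goes at most 50 mm and 8.59 degrees, less where a joint would pass 70% of its speed; a pose out of reach is approached as far as the arm can. A call with a number of a shift or a turn outside -1 to 1 is refused whole. A call with a gripper value outside its range is refused whole. The fingers move at their own pace and stop on an object; "grip_force" is the grip in N (left out, the last holds). Time passes only in rows, so rows that repeat a pose let the fingers close. It gives the time, the measured TCP pose, the force and the opening at its end, in the units of the state.
- arm.observe(): the state, without advancing time (a new reading comes with each control period).
- get_image(name): name is "scene" or "top" or "wrist"; returns (picture, depth): 400x640x3 uint8, red, green, blue; 400x640 float32, m along the optical axis (not along the pixel's ray), 0 where there is no reading.
- camera_info(name): a dict with "fovy" (degrees; the focal length in pixels is half the picture's height over the tangent of half this angle, whatever the lens; pixels are square), "cx", "cy" (the principal point, pixels), "R" (3x3) and "t" (3): a world point X has camera coordinates R X + t; the wrist camera has in their place "tool_from_camera" (4x4, takes a point from camera to tool coordinates, whose origin is the TCP and whose axes are the tool frame's). Camera axes: x right, y down, z forward; pixel columns grow to the right and rows downward; lengths in m; the calibration is good to about 2 mm. A picture is of the moment at which its call begins: read the wrist's pose just before it. camera_info takes no time and is no camera call.
- arm.sign_off(): hands the job in, once; it reports no verdict.
The state is a dict: "clock": time; "joints": joint angles; "dq": joint speeds; "joint_efforts": joint torques, N m; "position": TCP position; "ee_rot": TCP orientation; "force": force on the tool from outside, world axes, zero at the start; "ft_torque": the same for the moment, N m; "width": opening from 0.0 (shut) to 1.0 (fully open).
Only numpy, scipy, OpenCV 4.12 (cv2) and the standard library are available. Lean on these libraries where they do the work, as an engineer would, in place of code of your own. Each camera call takes 0.05 s, during which the arm holds its last target. There are 200 camera calls.

## Working session

There is one attempt and no reset: what is moved stays moved. The work goes in short steps, Python scripts to look and compute and a tool call to move; the robot and the scene stay as the last step left them, time stands still between calls to the robot, and variables do not carry over. Pictures are saved under pics/ and viewed, about 8 in all and at most 12, crops included, and the job is handed in when it is done.

Besides the shell and the picture viewer there is one more tool, called after ">>>" by a JSON object that holds its "fn" and its "kwargs", one argument or row to a line. carry_out: Moves the arm, as the interface text tells. Shifts and turns lie within -1 to 1; 1 stands for 0.1 m of shift or 45 degrees of turn. Its arguments: {"type":"object","properties":{"steps":{"type":"array","items":{"type":"number"}},"grip_force":{"type":"number"}},"required":["steps"]}

```bash
ls; mkdir -p pics; cat > h.py <<'E'
import numpy as np, cv2
from cell import arm, get_image, camera_info
from scipy.spatial.transform import Rotation as Ro
def cam(name, st=None):
    c=camera_info(name); f=200/np.tan(np.radians(c["fovy"])/2)
    if name=="wrist":
        T=np.eye(4); T[:3,:3]=Ro.from_rotvec(st["ee_rot"]).as_matrix(); T[:3,3]=st["position"]
        T=T@np.array(c["tool_from_camera"]); return f,c["cx"],c["cy"],T[:3,:3],T[:3,3]
    R=np.array(c["R"]);t=np.array(c["t"]); return f,c["cx"],c["cy"],R.T,-R.T@t
def ray(C,u,v):
    f,cx,cy,R,o=C; return o,R@np.array([(u-cx)/f,(v-cy)/f,1])
def onz(C,u,v,z):
    o,d=ray(C,u,v); return o+d*(z-o[2])/d[2]
def cloud(C,dep):
    f,cx,cy,R,o=C; v,u=np.indices(dep.shape); P=np.stack([(u-cx)/f*dep,(v-cy)/f*dep,dep],-1); return P@R.T+o
def proj(C,X):
    f,cx,cy,R,o=C; p=R.T@(np.array(X)-o); return p[0]/p[2]*f+cx,p[1]/p[2]*f+cy
def save(n,im): cv2.imwrite("pics/"+n+".png",im[...,::-1])
E
python3 - <<'E'
from h import *
s=arm.observe(); print(s, arm.grip_point_offset)
for n in ["scene","top","wrist"]:
    im,d=get_image(n); save(n+"0",im); np.savez("pics/"+n+"0.npz",im=im,d=d)
    C=cam(n,s); print(n,C[0],C[1:3],C[4].round(3),C[3].round(2).tolist(),(d>0).mean())
E
```

```text
pics
{'clock': 0.0, 'joints': array([ 1.24239971,  0.43521696,  0.0249836 ,  1.57410456, -0.01161735,
        1.13396891, -0.07512178]), 'dq': array([ 7.36052649e-04,  4.17236858e-04, -9.32394252e-04,  4.86128016e-05,
        6.21628225e-04,  1.28402248e-03,  5.96748020e-04]), 'joint_efforts': array([-2.85375072e-04, -6.67874622e+01,  9.84750688e-01, -3.14462829e+01,
       -6.04867330e-02,  4.29584796e-02,  1.86236693e-04]), 'position': array([ 0.13975752, -0.60865474,  0.22594593]), 'ee_rot': array([-0.23854374,  2.10372316, -2.10050206]), 'force': array([ 0.64583604, -0.22888184, -0.17012715]), 'ft_torque': array([ 0.0511114 ,  0.00185866, -0.01659558]), 'width': 1.0011294969298157} 0.0188
scene 380.7864797715529 (324.34830225029174, 201.05451489172833) [0.896 0.603 0.759] [[-0.89, 0.33, -0.31], [0.46, 0.63, -0.62], [-0.01, -0.7, -0.71]] 0.9958984375
top 367.57362571835404 (320.4441152844528, 192.41025401821636) [ 4.960e-01 -1.000e-03  1.007e+00] [[0.0, -1.0, 0.1], [-1.0, -0.0, -0.02], [0.02, -0.1, -1.0]] 0.9960234375
wrist 280.858923478794 (317.16319642162057, 201.4166676240728) [ 0.22  -0.591  0.383] [[0.22, -0.93, -0.29], [-0.97, -0.21, -0.06], [-0.0, 0.3, -0.95]] 0.996140625
```

View pics/top0.png

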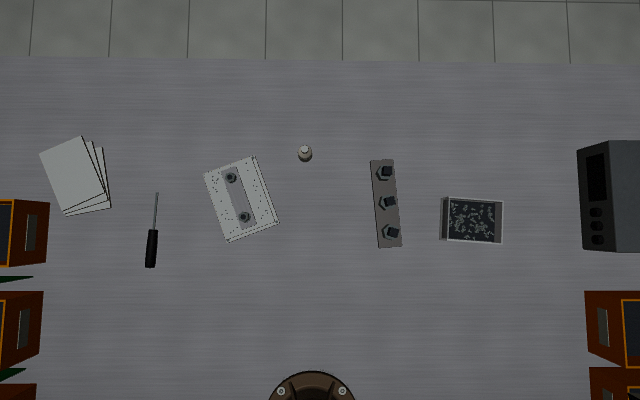

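View pics/scene0.png

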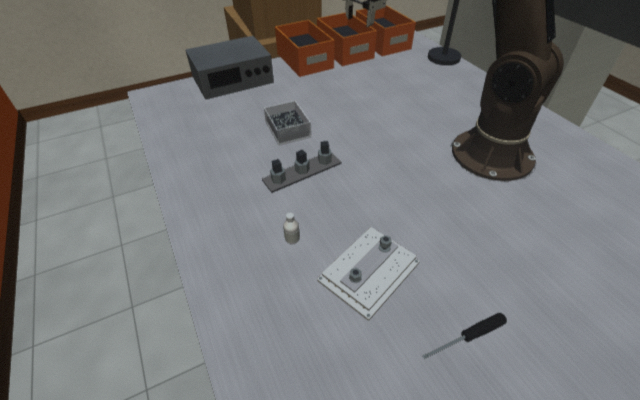

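The top view shows the stand at about (386,203) with sockets at (384,172), (388,202) and (391,232). The fixture is at (240,198) with nuts at (231,177) and (244,217), the bottle at (305,153), and the bin at (472,220). The scene view agrees. Next I'll get rough positions from depth.

```bash
python3 - <<'E'
from h import *
for n in ["top","scene"]:
    z=np.load(f"pics/{n}0.npz"); C=cam(n); P=cloud(C,z["d"])
    m=(z["d"]>0)&(P[...,0]>.25)&(P[...,0]<.75)&(abs(P[...,1])<.4)
    for lo,hi,nm in [(.063,.095,"grip"),(.05,.0825,"mid"),]:
        mm=(m&(P[...,2]>lo)&(P[...,2]<hi)).astype(np.uint8)
        k,L,S,_=cv2.connectedComponentsWithStats(mm)
        for i in range(1,k):
            if S[i,4]<8: continue
            Q=P[L==i]; print(n,nm,S[i,4],"med",np.median(Q,0).round(3),"min",Q.min(0).round(3),"max",Q.max(0).round(3))
    # yaw of stand and bar by minAreaRect of point sets
    for nm,lo,hi,yl,yh in [("stand",.004,.016,-.3,-.1),("bar",.036,.046,.05,.4)]:
        Q=P[m&(P[...,2]>lo)&(P[...,2]<hi)&(P[...,1]>yl)&(P[...,1]<yh)&(P[...,0]>.3)&(P[...,0]<.62)]
        print(n,nm,len(Q),cv2.minAreaRect(Q[:,:2].astype(np.float32)*1000),np.median(Q[:,2]))
E
```

```text
top grip 88 med [0.692 0.022 0.085] min [0.684 0.007 0.063] max [0.705 0.036 0.093]
top grip 81 med [ 0.644 -0.191  0.075] min [ 0.634 -0.202  0.068] max [ 0.655 -0.181  0.079]
top grip 80 med [ 0.565 -0.198  0.076] min [ 0.554 -0.211  0.068] max [ 0.577 -0.186  0.08 ]
top grip 81 med [0.525 0.175 0.072] min [0.512 0.163 0.064] max [0.535 0.188 0.076]
top grip 85 med [ 0.486 -0.204  0.075] min [ 0.473 -0.217  0.064] max [ 0.498 -0.192  0.08 ]
top mid 112 med [0.688 0.02  0.062] min [0.678 0.005 0.051] max [0.712 0.039 0.078]
top mid 98 med [ 0.644 -0.191  0.075] min [ 0.634 -0.202  0.052] max [ 0.655 -0.181  0.079]
top mid 80 med [0.626 0.214 0.059] min [0.614 0.203 0.05 ] max [0.639 0.227 0.066]
top mid 91 med [ 0.565 -0.195  0.075] min [ 0.553 -0.211  0.053] max [ 0.577 -0.186  0.08 ]
top mid 192 med [ 0.522 -0.352  0.059] min [ 0.463 -0.4    0.05 ] max [ 0.579 -0.345  0.065]
top mid 85 med [0.525 0.175 0.071] min [0.512 0.163 0.058] max [0.536 0.188 0.076]
top mid 95 med [ 0.486 -0.204  0.075] min [ 0.473 -0.217  0.053] max [ 0.498 -0.192  0.08 ]
top stand 1181 ((462.2196044921875
[... 896 characters left out ...]
[ 0.57 -0.19  0.07] min [ 0.554 -0.21   0.051] max [ 0.58  -0.183  0.079]
scene mid 105 med [ 0.648 -0.182  0.07 ] min [ 0.634 -0.201  0.05 ] max [ 0.658 -0.177  0.079]
scene mid 159 med [0.7   0.032 0.062] min [0.679 0.014 0.05 ] max [0.715 0.042 0.082]
scene mid 126 med [0.528 0.181 0.07 ] min [0.512 0.164 0.054] max [0.539 0.191 0.075]
scene mid 112 med [0.629 0.219 0.059] min [0.614 0.204 0.05 ] max [0.641 0.229 0.063]
scene stand 607 ((462.21142578125, -200.44534301757812), (317.81011962890625, 194.6390380859375), 2.2867891788482666) 0.009925255282720591
scene bar 714 ((553.3970947265625, 195.06442260742188), (137.5989532470703, 70.91088104248047), 4.16473388671875) 0.040176066322125614
```

>>> {"fn": "carry_out", "kwargs": {
  "steps": [0.6, 0.5, 0.5, 0, 0, 0.6, 1, 1, 0, 0, 0.6, 1, 1, 0, 0]
}}

```text
clock: 0.45
position: [0.2416, -0.507, 0.2264]
ee_rot: [-0.239, 2.102, -2.1]
force: [-0.7, -0.2, 0.2]
width: 0.792
```

>>> {"fn": "carry_out", "kwargs": {
  "steps": [0.6, 0.5, 0.5, 0, 0, 0.6, 1, 1, 0, 0, 0.6, 1, 1, 0, 0]
}}

```text
clock: 0.75
position: [0.3417, -0.4067, 0.2267]
ee_rot: [-0.239, 2.101, -2.1]
force: [0.7, -0.0, -0.1]
width: 0.605
```

>>> {"fn": "carry_out", "kwargs": {
  "steps": [0.6, 0.5, 0.5, 0, 0, 0.6, 1, 1, 0, 0, 0.6, 1, 1, 0, 0]
}}

```text
clock: 1.05
position: [0.4416, -0.3066, 0.2267]
ee_rot: [-0.239, 2.101, -2.1]
force: [-0.3, 0.1, 0.5]
width: 0.596
```

```bash
python3 - <<'E'
from h import *
s=arm.observe(); print(s)
R=Ro.from_rotvec(s["ee_rot"]).as_matrix(); print(R.round(3)); C=cam("wrist",s); print(C[4])
for X in [(.486,-.204,.076),(.565,-.198,.076),(.644,-.191,.076)]: print(proj(C,X))
E
```

```text
{'clock': 1.05, 'joints': array([ 0.62377483,  0.30192715, -0.14875795,  1.77670341,  0.04967232,
        1.0665463 , -0.88586456]), 'dq': array([-0.6164357 ,  0.10779638, -0.15898121, -0.1476386 ,  0.08059704,
        0.04818241, -0.80153385]), 'joint_efforts': array([  4.50058177, -57.32611299,  -0.97471509, -29.00833547,
        -0.2809743 ,   0.06101855,   1.41563907]), 'position': array([ 0.44159416, -0.30655771,  0.22673282]), 'ee_rot': array([-0.23936756,  2.10139182, -2.10043156]), 'force': array([-0.31059246,  0.09292477,  0.47816481]), 'ft_torque': array([ 0.00680657, -0.01617381,  0.021378  ]), 'width': 0.595571377380789}
[[-0.974  0.     0.225]
 [-0.225  0.    -0.974]
 [-0.    -1.    -0.   ]]
[ 0.52200833 -0.28861272  0.38389922]
(np.float64(232.33802994927373), np.float64(129.29044954108133))
(np.float64(237.27485602941596), np.float64(46.90169543551437))
(np.float64(242.02348330452332), np.float64(-51.11422004031965))
```

>>> {"fn": "carry_out", "kwargs": {
  "steps": [0.6, 0.4, 0.5, 0, 0, 0.6, 0.7, 0.9, 0, 0, 0.6, 0.7, 0.9, 0, 0, 0.6, 0.7, 0.9, 0, 0, 0.6, 0.7, 0.9, 0, 0]
}}

```text
clock: 1.55
position: [0.5092, -0.22, 0.2264]
ee_rot: [-0.239, 2.102, -2.103]
force: [-0.3, -1.0, 0.0]
width: 0.6
```

```bash
python3 - <<'E'
from h import *
s=arm.observe(); print(s["position"])
im,d=get_image("wrist"); save("w1",im); np.savez("pics/w1.npz",im=im,d=d,p=s["position"],r=s["ee_rot"])
C=cam("wrist",s);P=cloud(C,d)
for X in [(.486,-.204,.076),(.565,-.198,.076),(.644,-.191,.076)]: print(proj(C,X))
m=((P[...,2]>.068)&(P[...,2]<.09)).astype(np.uint8)
k,L,S,_=cv2.connectedComponentsWithStats(m)
for i in range(1,k):
    if S[i,4]<100: continue
    q=P[L==i]; r=cv2.minAreaRect(q[:,:2].astype(np.float32)*1000); print(S[i],r,np.median(q[:,2]))
E
```

```text
[ 0.50921127 -0.22000873  0.22642565]
(np.float64(298.81754072360417), np.float64(205.4452095024591))
(np.float64(308.38164433487304), np.float64(135.86443129592087))
(np.float64(318.5838445777919), np.float64(54.19478423711044))
[308  38  27  30 567] ((646.6185302734375, -192.61073303222656), (21.953702926635742, 22.50990104675293), 87.9984359741211) 0.07518091509391767
[300 123  21  22 435] ((567.482666015625, -199.05740356445312), (22.01185417175293, 21.686880111694336), 13.179624557495117) 0.07514773609759379
[289 191  25  25 373] ((487.9645080566406, -206.271484375), (21.9621524810791, 22.1225528717041), 71.9249038696289) 0.07493456349331867
```

View pics/w1.png

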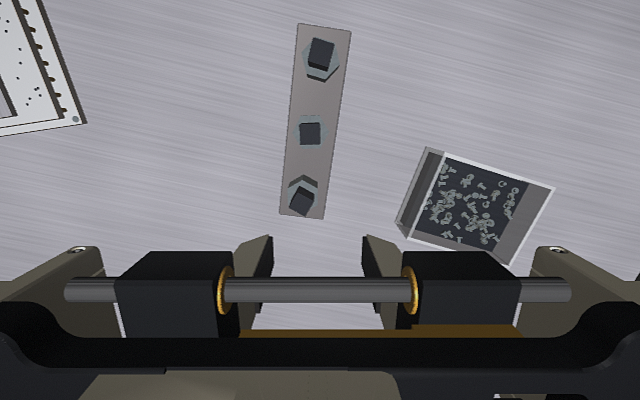

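The wrist view shows the three adapters at about (320,53), (310,133) and (302,198), with the bin at right and the fixture at upper left. Next is the barrel hex phase, since the adapter only gives yaw modulo 90°.

```bash
cat >> h.py <<'E'
def hexphase(P,c,psi,z0,z1,ks=12):
    "support of points in height band along psi+30k (deg): flats ~19, corners ~21.9"
    q=P[(P[...,2]>z0)&(P[...,2]<z1)&(np.hypot(P[...,0]-c[0],P[...,1]-c[1])<.03)][:,:2]-c[:2]
    out=[]
    for k in range(ks):
        a=np.radians(psi+30*k); s=q@[np.cos(a),np.sin(a)]; out.append(round(1000*np.percentile(s,99.5),1))
    return len(q),out
E
python3 - <<'E'
from h import *
for n in ["w1","top0","scene0"]:
    z=np.load(f"pics/{n}.npz"); C=cam("wrist",dict(position=z["p"],ee_rot=z["r"])) if n=="w1" else cam(n[:-1])
    P=cloud(C,z["d"]); 
    for c,psi in [((.488,-.2063),-18),((.5675,-.199),13.2),((.6466,-.1926),-2)]:
        c=np.array(c)- (np.array([.0022,-.0018]) if n!="w1" else 0)
        print(n,psi,hexphase(P,c,psi,.02,.0455))
E
```

```text
w1 -18 (435, [np.float64(18.9), np.float64(21.5), np.float64(19.0), np.float64(21.2), np.float64(18.6), np.float64(20.6), np.float64(17.6), np.float64(14.3), np.float64(18.8), np.float64(20.2), np.float64(18.4), np.float64(21.3)])
w1 13.2 (478, [np.float64(18.9), np.float64(20.1), np.float64(18.6), np.float64(20.6), np.float64(18.9), np.float64(20.4), np.float64(19.0), np.float64(20.3), np.float64(18.8), np.float64(20.6), np.float64(18.7), np.float64(20.6)])
w1 -2 (588, [np.float64(18.9), np.float64(20.2), np.float64(18.8), np.float64(20.4), np.float64(18.9), np.float64(21.2), np.float64(19.3), np.float64(21.7), np.float64(19.1), np.float64(21.1), np.float64(18.8), np.float64(20.5)])
top0 -18 (97, [np.float64(19.3), np.float64(21.0), np.float64(18.4), np.float64(20.3), np.float64(18.0), np.float64(20.0), np.float64(18.5), np.float64(20.9), np.float64(19.8), np.float64(22.2), np.float64(20.0), np.float64(21.1)])
top0 13.2 (91, [np.float64(18.9), np.float64(20.3), np.float64(18.1), np.float64(19.6), np.float64(18.2), np.float64(20.2), np.float64(18.8), np.float64(19.7), np.float64(19.6
[... 292 characters left out ...]
ne0 -18 (121, [np.float64(20.9), np.float64(23.9), np.float64(21.2), np.float64(22.6), np.float64(20.8), np.float64(20.2), np.float64(16.9), np.float64(18.8), np.float64(15.8), np.float64(13.6), np.float64(19.0), np.float64(21.5)])
scene0 13.2 (126, [np.float64(21.5), np.float64(24.4), np.float64(21.8), np.float64(21.1), np.float64(18.3), np.float64(20.2), np.float64(17.6), np.float64(10.7), np.float64(6.7), np.float64(15.1), np.float64(19.4), np.float64(22.0)])
scene0 -2 (132, [np.float64(21.0), np.float64(23.9), np.float64(22.0), np.float64(22.5), np.float64(19.3), np.float64(19.9), np.float64(17.4), np.float64(16.5), np.float64(13.2), np.float64(13.7), np.float64(19.7), np.float64(22.5)])
```

```bash
python3 - <<'E'
from h import *
im=cv2.imread("pics/w1.png")
cr=[cv2.resize(im[y-30:y+30,x-30:x+30],(260,260),interpolation=cv2.INTER_CUBIC) for x,y in [(302,195),(310,131),(320,60)]]
cv2.imwrite("pics/crop1.png",np.hstack(cr))
E
```

```text
(no output)
```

View pics/crop1.png

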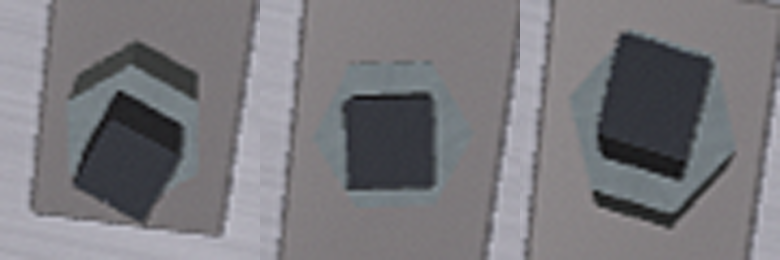

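The crops confirm that barrel flats line up with adapter yaws: near −18°, middle 13.2°, far −2° (mod 60). The jaws are already at 13° (mod 90), so I'll take the middle socket first.

>>> {"fn": "carry_out", "kwargs": {
  "steps": [0.5, 0.3, 0.1, -0.2, 0, 0.5, 0.57, 0.21, -0.6, 0, 0.5, 0.57, 0.21, -1, 0, 0.5, 0.57, 0.21, -1, 0, 0.5, 0.57, 0.21, -1, 0]
}}

```text
clock: 2.1
position: [0.5656, -0.2, 0.127]
ee_rot: [-0.238, 2.104, -2.104]
force: [0.6, -0.1, 1.1]
width: 0.5
```

```bash
cat >> h.py <<'E'
def rects(P,z0,z1,box,amin=60):
    m=((P[...,2]>z0)&(P[...,2]<z1)&(P[...,0]>box[0])&(P[...,0]<box[1])&(P[...,1]>box[2])&(P[...,1]<box[3])).astype(np.uint8)
    k,L,S,_=cv2.connectedComponentsWithStats(m)
    for i in range(1,k):
        if S[i,4]>amin:
            q=P[L==i]; r=cv2.minAreaRect(q[:,:2].astype(np.float32)*1000)
            print(" rect",S[i,4],np.round(r[0],1),np.round(r[1],1),round(r[2],1),"z",np.median(q[:,2]).round(4),"pix",(S[i,:2]+S[i,2:4]/2))
def shot(n,cam_="wrist"):
    s=arm.observe(); im,d=get_image(cam_); save(n,im); C=cam(cam_,s); np.savez(f"pics/{n}.npz",im=im,d=d,p=s["position"],r=s["ee_rot"])
    print(n,s["clock"],"tcp",s["position"].round(4),"yaw",np.degrees(np.arctan2(*Ro.from_rotvec(s["ee_rot"]).as_matrix()[[1,0],2])).round(2),"F",s["force"].round(1),"w",round(s["width"],3))
    return C,im,d,cloud(C,d)
E
python3 - <<'E'
from h import *
C,im,d,P=shot("w2"); rects(P,.068,.09,(.4,.75,-.3,-.1))
E
```

```text
w2 2.1 tcp [ 0.5656 -0.2     0.127 ] yaw -77.21 F [ 0.6 -0.1  1.1] w 0.5
 rect 982 [ 646.5 -192.5] [21.9 21.9] 87.4 z 0.0751 pix [332.5 116. ]
 rect 769 [ 567.5 -198.6] [22.5 21.6] 13.5 z 0.075 pix [316.  217.5]
 rect 267 [ 485.7 -205.3] [22.1 17.7] 76.2 z 0.0751 pix [303.5 310. ]
```

>>> {"fn": "carry_out", "kwargs": {
  "steps": [0.5, 0.01, 0.01, -0.4, 0, 0.5, 0.01, 0.01, -0.77, 0, 0.5, 0.01, 0.01, -0.77, 0, 0.5, 0.01, 0.01, -0.77, 0, 0, 0.01, 0.01, -0.77, 0, 0, 0.01, 0.01, -0.77, 0, 0, 0.01, 0.01, -0.77, 0, 0, 0.01, 0.01, -0.77, 0, 0, 0.01, 0.01, -0.77, 0],
  "grip_force": 35
}}

```text
clock: 3.05
position: [0.5686, -0.1975, 0.0509]
ee_rot: [-0.236, 2.101, -2.102]
force: [-0.6, -1.2, 8.4]
width: 0.239
```

```bash
python3 - <<'E'
from h import *
C,im,d,P=shot("g1")
C,im,d,P=shot("g1t","top"); rects(P,.068,.08,(.4,.75,-.3,-.1),20)
E
```

```text
g1 3.05 tcp [ 0.5686 -0.1975  0.0509] yaw -77.08 F [-0.6 -1.2  8.4] w 0.239
g1t 3.1 tcp [ 0.5686 -0.1974  0.0509] yaw -77.08 F [-0.7 -0.9  7.7] w 0.237
 rect 80 [ 644.4 -191.4] [20.3 21.5] 89.2 z 0.0752 pix [387.5 170.5]
 rect 83 [ 485.9 -205.8] [22.2 21.9] 73.4 z 0.0753 pix [393.5 232.5]
```

>>> {"fn": "carry_out", "kwargs": {
  "steps": [0, 0, 0, 0.4, 0, 0, 0, 0, 0.9, 0, 0, 0, 0, 1, 0, 0, -0.2, 0.4, 1, 0, 0, -0.4, 0.9, 1, 0]
}}

```text
clock: 3.65
position: [0.5287, -0.1117, 0.1497]
ee_rot: [-0.234, 2.103, -2.105]
force: [1.1, 1.4, -2.4]
width: 0.237
```

>>> {"fn": "carry_out", "kwargs": {
  "steps": [0, -0.2, 0.5, 0, 0, 0, -0.4, 1, 0, 0, 0, -0.4, 1, 0, 0]
}}

```text
clock: 3.95
position: [0.4864, -0.0045, 0.1494]
ee_rot: [-0.248, 2.101, -2.096]
force: [-0.1, -0.6, -3.0]
width: 0.236
```

>>> {"fn": "carry_out", "kwargs": {
  "steps": [0, -0.2, 0.5, 0, 0, 0, -0.4, 1, 0, 0, 0, -0.4, 1, 0, 0]
}}

```text
clock: 4.25
position: [0.4468, 0.0946, 0.1496]
ee_rot: [-0.247, 2.101, -2.096]
force: [0.5, 0.0, -3.4]
width: 0.24
```

>>> {"fn": "carry_out", "kwargs": {
  "steps": [0, 0, 0.3, 0, 0, 0, 0, 0.6, 0, 0, 0, 0, 0.6, 0, 0, 0, 0, 0.6, 0, 0, 0, 0, 0.6, 0, 0]
}}

```text
clock: 4.75
position: [0.4493, 0.1479, 0.1493]
ee_rot: [-0.238, 2.102, -2.104]
force: [-0.5, -0.4, -1.6]
width: 0.238
```

```bash
python3 - <<'E'
from h import *
C,im,d,P=shot("w3"); rects(P,.0665,.09,(.4,.75,.1,.3)); rects(P,.052,.065,(.58,.75,.1,.3)); 
C,im,d,P=shot("t3","top"); rects(P,.068,.08,(.4,.75,-.3,-.1),20)
E
```

```text
w3 4.75 tcp [0.4493 0.1479 0.1493] yaw -77.13 F [-0.5 -0.4 -1.6] w 0.238
 rect 791 [525.2 175.7] [23.7 26.6] 38.3 z 0.071 pix [304.5 116.5]
t3 4.8 tcp [0.4493 0.1479 0.1494] yaw -77.16 F [ 1.1 -0.  -3. ] w 0.235
 rect 80 [ 644.3 -191.6] [21.6 20.8] 0.5 z 0.0754 pix [387.5 170.5]
 rect 82 [ 485.6 -206.2] [22.5 21.7] 71.5 z 0.0755 pix [393.5 232.5]
```

View pics/w3.png

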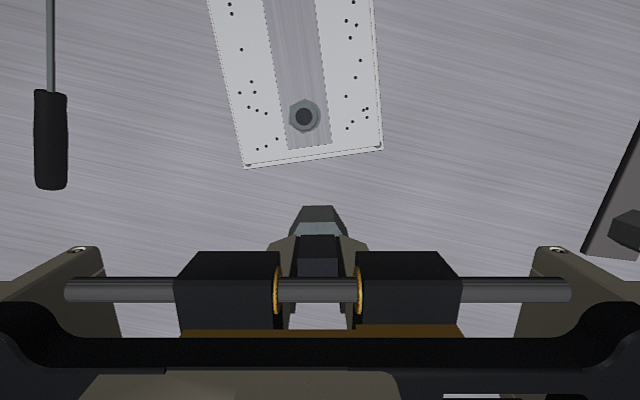

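```bash
cat >> h.py <<'E'
def fj(s_rot):
    R=Ro.from_rotvec(s_rot).as_matrix(); f=-R[:2,0]; j=R[:2,2]; return f/np.hypot(*f),j/np.hypot(*j)
def load(n):
    z=np.load(f"pics/{n}.npz"); C=cam("wrist",dict(position=z["p"],ee_rot=z["r"])); return z,C,cloud(C,z["d"])
def held(n):
    z,C,P=load(n); f,j=fj(z["r"]); p=z["p"]; D=P[...,:2]-p[:2]; a=D@f*1000; b=D@j*1000; h=(P[...,2]-p[2])*1000
    m=(h<-5)&(h>-45)&(abs(b)<35)&(abs(a)<40)&(z["d"]>0)
    for lo,hi in [(-9,-5),(-15,-9),(-25,-15),(-40,-25)]:
        k=m&(h>lo)&(h<=hi)
        if k.sum()>5: print(n,"held h",lo,hi,k.sum(),"fwd max",np.percentile(a[k],[95,99]).round(1),"jaw",np.percentile(b[k],[1,99]).round(1))
    return a,b,h
def nut(n,c=(.525,.1755)):
    z,C,P=load(n); f,j=fj(z["r"]); k=(np.hypot(P[...,0]-c[0],P[...,1]-c[1])<.02)&(P[...,2]>.0695)
    q=P[k][:,:2]; r=cv2.minEnclosingCircle(q.astype(np.float32)*1000); c2=cv2.minAreaRect(q.astype(np.float32)*1000)
    top=np.median(P[k][:,2]); hull=cv2.convexHull(q.astype(np.float32)*1000)[:,0]; M=cv2.moments(hull); cc=np.array([M["m10"],M["m01"]])/M["m00"]
    D=cc/1000-z["p"][:2]; print(n,"nut z",top.round(4),"circle",np.round(r[0],1),round(r[1],1),"hullc",cc.round(1),"in tool fwd,jaw",(1000*D@f).round(1),(1000*D@j).round(1))
    q2=q*1000-cc; sup=[(a,np.percentile(q2@[np.cos(np.radians(a)),np.sin(np.radians(a))],100)) for a in range(0,360,6)]
    S=np.array([x for _,x in sup]).reshape(6,10).mean(0); print("  support by angle mod60 (6deg steps, min=flat)",S.round(2), "phase", (np.degrees(-np.angle((S*np.exp(-1j*np.radians(np.arange(0,60,6)*6))).sum()))/6+30)%60)
E
python3 - <<'E'
from h import *
held("w3"); nut("w3")
z,C,P=load("w3"); print(hexphase(P,np.array([.5252,.1757]),0,.055,.08))
g,Cg,Pg=load("g1"); held("g1")
E
```

```text
w3 held h -9 -5 606 fwd max [17.1 17.5] jaw [-13.6  14.9]
w3 held h -15 -9 175 fwd max [17.6 17.8] jaw [-15.6  17.3]
w3 held h -25 -15 259 fwd max [17.6 17.8] jaw [-18.1  20.8]
w3 held h -40 -25 350 fwd max [17.6 17.8] jaw [-20.3  22.2]
w3 nut z 0.3064 circle [525.  175.8] 13.2 hullc [525.  175.6] in tool fwd,jaw 80.0 -10.1
  support by angle mod60 (6deg steps, min=flat) [12.87 12.93 12.85 12.66 12.39 12.1  11.84 11.95 12.33 12.67] phase 36.43010029440717
(791, [np.float64(12.4), np.float64(11.9), np.float64(12.4), np.float64(12.0), np.float64(12.6), np.float64(12.0), np.float64(12.5), np.float64(12.1), np.float64(12.3), np.float64(11.9), np.float64(12.5), np.float64(11.7)])
g1 held h -9 -5 610 fwd max [17.2 17.6] jaw [-13.5  15. ]
g1 held h -15 -9 165 fwd max [17.7 17.8] jaw [-15.7  17.4]
g1 held h -25 -15 261 fwd max [17.6 17.8] jaw [-18.1  20.1]
g1 held h -40 -25 352 fwd max [17.6 26.8] jaw [-20.5  22.4]
```

```bash
sed -i 's/(P\[...,2\]>.0695)$/&/; s/k=(np.hypot(P\[...,0\]-c\[0\],P\[...,1\]-c\[1\])<.02)&(P\[...,2\]>.0695)/k=(np.hypot(P[...,0]-c[0],P[...,1]-c[1])<.02)\&(P[...,2]>.0695)\&(P[...,2]<.08)/' h.py; python3 -c "
from h import *
nut('w3')"
```

```text
w3 nut z 0.0712 circle [525.  175.8] 13.2 hullc [525.  175.6] in tool fwd,jaw 80.0 -10.1
  support by angle mod60 (6deg steps, min=flat) [12.87 12.93 12.85 12.66 12.39 12.1  11.84 11.95 12.33 12.67] phase 36.43010029440717
```

>>> {"fn": "carry_out", "kwargs": {
  "steps": [0, 0.05, -0.1, 0, 0.2, 0, 0.1, -0.2, 0, 0.4, 0, 0.1, -0.2, 0, 0.52, 0, 0.1, -0.2, 0, 0.52, 0, 0.1, -0.2, 0, 0.52, 0, 0.1, -0.2, 0, 0.52]
}}

```text
clock: 5.45
position: [0.4593, 0.1292, 0.1498]
ee_rot: [-0.607, 1.859, -1.86]
force: [0.1, -1.2, -2.5]
width: 0.235
```

```bash
python3 - <<'E'
from h import *
shot("w4"); held("w4"); nut("w4")
E
```

```text
w4 5.45 tcp [0.4593 0.1292 0.1498] yaw -53.83 F [ 0.1 -1.2 -2.5] w 0.235
w4 held h -9 -5 601 fwd max [16.9 17.3] jaw [-13.3  15.3]
w4 held h -15 -9 169 fwd max [17.4 17.6] jaw [-15.3  17.9]
w4 held h -25 -15 257 fwd max [17.4 17.6] jaw [-17.8  20.9]
w4 held h -40 -25 357 fwd max [17.3 17.6] jaw [-19.9  22.6]
w4 nut z 0.0712 circle [525.3 176. ] 13.3 hullc [525.2 175.9] in tool fwd,jaw 80.8 1.2
  support by angle mod60 (6deg steps, min=flat) [12.97 13.06 13.   12.81 12.55 12.19 11.8  12.06 12.44 12.74] phase 36.91137385840407
```

>>> {"fn": "carry_out", "kwargs": {
  "steps": [0, 0.33, 0.24, 0, 0.01, 0, 0.66, 0.48, 0, 0.01, 0, 0.66, 0.48, -0.1, 0.01, 0, 0.66, 0.48, -0.28, 0.01, 0, 0.66, 0.48, -0.28, 0.01, 0, 0.66, 0.48, -0.28, 0.01]
}}

```text
clock: 6.1
position: [0.5248, 0.1771, 0.1216]
ee_rot: [-0.617, 1.853, -1.854]
force: [0.0, -0.1, -1.4]
width: 0.237
```

```bash
python3 - <<'E'
from h import *
shot("w5"); held("w5"); shot("s5","scene")
cv2.imwrite("pics/s5c.png",cv2.resize(cv2.imread("pics/s5.png")[200:320,300:440],None,fx=4,fy=4,interpolation=cv2.INTER_CUBIC))
E
```

```text
w5 6.1 tcp [0.5248 0.1771 0.1216] yaw -53.24 F [ 0.  -0.1 -1.4] w 0.237
w5 held h -9 -5 609 fwd max [17.  17.3] jaw [-13.2  15.3]
w5 held h -15 -9 164 fwd max [17.4 17.6] jaw [-15.6  18.1]
w5 held h -25 -15 260 fwd max [17.4 17.5] jaw [-18.   20.6]
w5 held h -40 -25 352 fwd max [17.3 17.5] jaw [-19.9  22.5]
s5 6.15 tcp [0.5253 0.1773 0.1222] yaw -53.24 F [-0.5  0.2 -2.3] w 0.238
```

>>> {"fn": "carry_out", "kwargs": {
  "steps": [0, 0, 0, -0.05, 0, 0, 0, 0, -0.09, 0, 0, 0, 0, -0.12, 0, 0, 0, 0, -0.12, 0, 0, 0, 0, -0.12, 0]
}}

```text
clock: 6.7
position: [0.5253, 0.1773, 0.1097]
ee_rot: [-0.616, 1.853, -1.853]
force: [-0.7, 0.0, -1.1]
width: 0.237
```

>>> {"fn": "carry_out", "kwargs": {
  "steps": [0, 0, 0, -0.03, 0, 0, 0, 0, -0.06, 0, 0, 0, 0, -0.06, 0, 0, 0, 0, -0.06, 0]
}}

```text
clock: 7.1
position: [0.5252, 0.1772, 0.1036]
ee_rot: [-0.616, 1.853, -1.853]
force: [0.2, 1.0, -1.9]
width: 0.237
```

```bash
python3 - <<'E'
from h import *
shot("w6"); held("w6"); z,C,P=load("w6"); held("w5")
for n in ("g1","w5","w6"):
    z,C,P=load(n); f,j=fj(z["r"]); D=P[...,:2]-z["p"][:2]; a=D@f; b=D@j; h=P[...,2]-z["p"][2]
    k=(abs(b)<.009)&(a>.012)&(a<.0165)&(abs(h)<.015)&(z["d"]>0); print(n,"shoulder h",np.median(h[k]),"abs",np.median(P[...,2][k]))
E
```

```text
w6 7.1 tcp [0.5252 0.1772 0.1036] yaw -53.21 F [ 0.2  1.  -1.9] w 0.237
w6 held h -9 -5 602 fwd max [17.  17.4] jaw [-13.3  14.8]
w6 held h -15 -9 178 fwd max [17.4 17.6] jaw [-15.7  18.1]
w6 held h -25 -15 262 fwd max [17.4 17.6] jaw [-18.  21.]
w6 held h -40 -25 346 fwd max [17.4 17.5] jaw [-20.   22.4]
w5 held h -9 -5 609 fwd max [17.  17.3] jaw [-13.1  15.3]
w5 held h -15 -9 164 fwd max [17.4 17.6] jaw [-15.6  18.1]
w5 held h -25 -15 260 fwd max [17.4 17.5] jaw [-18.   20.6]
w5 held h -40 -25 352 fwd max [17.3 17.5] jaw [-19.9  22.5]
g1 shoulder h -0.007755158294458893 abs 0.043100340399999076
w5 shoulder h -0.00770540607627794 abs 0.11393309743707351
w6 shoulder h -0.007729393658429146 abs 0.0958625274874424
```

The socket is already about 10 mm over the nut with no force and no slip in the grip, so this is the one that fits. I'll push it home.

>>> {"fn": "carry_out", "kwargs": {
  "steps": [0, 0, 0, -0.02, 0, 0, 0, 0, -0.04, 0, 0, 0, 0, -0.05, 0, 0, 0, 0, -0.06, 0, 0, 0, 0, -0.06, 0]
}}

```text
clock: 7.65
position: [0.5254, 0.1773, 0.0988]
ee_rot: [-0.615, 1.852, -1.853]
force: [-3.9, -1.0, 10.5]
width: 0.238
```

>>> {"fn": "carry_out", "kwargs": {
  "steps": [0, 0, 0, -0.005, 0, 0, 0, 0, -0.01, 0, 0, 0, 0, -0.01, 0, 0, 0, 0, -0.01, 0]
}}

```text
clock: 8.05
position: [0.5255, 0.1773, 0.0987]
ee_rot: [-0.615, 1.852, -1.853]
force: [-6.4, -3.5, 20.3]
width: 0.236
```

```bash
python3 - <<'E'
from h import *
shot("w7")
z,C,P=load("w7"); f,j=fj(z["r"]); D=P[...,:2]-z["p"][:2]; a=D@f; b=D@j; h=P[...,2]-z["p"][2]
k=(abs(b)<.009)&(a>.012)&(a<.0165)&(abs(h)<.015)&(z["d"]>0); print("shoulder h",np.median(h[k]),"abs",np.median(P[...,2][k]))
C,im,d,P=shot("t7","top"); rects(P,.068,.08,(.4,.75,-.3,-.1),20)
C,im,d,P=shot("s7","scene")
cv2.imwrite("pics/s7c.png",np.hstack([cv2.resize(im[y:y+120,x:x+120,::-1],(400,400)) for x,y in [(310,200),(240,110)]]))
E
```

```text
w7 8.05 tcp [0.5255 0.1773 0.0987] yaw -53.22 F [-6.4 -3.5 20.3] w 0.236
shoulder h -0.0076946559636823925 abs 0.09097934476728511
t7 8.1 tcp [0.5255 0.1773 0.0987] yaw -53.22 F [-5.7 -4.2 20.8] w 0.237
 rect 79 [ 644.4 -191.5] [20.7 21.8] 88.5 z 0.0755 pix [387.5 170.5]
 rect 82 [ 485.9 -206. ] [21.9 22.3] 74.7 z 0.0762 pix [394.  232.5]
s7 8.15 tcp [0.5255 0.1773 0.0987] yaw -53.22 F [-7.9 -3.6 21.4] w 0.239
```

View pics/s7c.png

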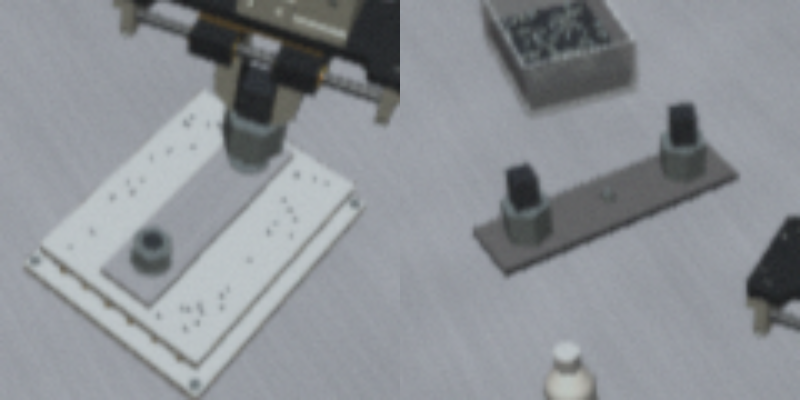

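The crop shows the socket seated on the near (raised) nut, the tight nut uncovered, and the other two sockets upright with the middle post free. The shoulder reads 91.0 mm (about 92 mm after the camera's 1 mm low bias), which matches fully down.

```bash
python3 -c "
from cell import arm
print(arm.sign_off())"
```

```text
the job is handed in; nothing more can be done
None
```

The first socket I tried, from the middle post, was the one that fits. It is now pushed fully down on the raised nut and still gripped, and I handed the job in at about 8.2 s.

- **Fit:** the socket slid down over the nut with no force, then stopped firmly. Pressing 1 mm further moved it only 0.1 mm and raised the force from about 10 N to 20 N, and it did not slip in the grip.
- **Depth:** its shoulder measured 91.0 mm. The wrist camera reads about 1 mm low, so that agrees with the 92 mm expected when fully down.
- **Rest of the scene:** the other two sockets were never touched and stand upright on their posts. I never went near the bin, screwdriver or bottle. The last picture shows the bottle and bin in place; I did not measure them or the screwdriver again.
- **Disagreements:** the top and wrist cameras differed by about 2 mm in the sockets' positions. I lined up using only the wrist camera, measuring the held socket and the nut in the same picture. A small side force of about 7 N remained at the end.

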